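# Slide the glue bottle home into its dock

## Robot

A 6-joint arm with a two-finger parallel gripper is mounted at the origin on the work surface. World frame = base frame: x ahead of the robot, y to its left, z up, the work surface at z = 0. Lengths are in m, angles in rad, forces in N, time in s.
With the tool pointing down it reaches from about 0.375 to 0.975 m from the base axis. Payload 3.8 kg.
Tool frame: the origin (TCP) lies at the very end of the fingers, on their centre line; the grasp point (between the pads) lies 19 mm behind it; z points along the fingers, y is the line along which they close (so a half turn about z gives the same grasp; the last joint's range is limited). The gripper opens to 85 mm and grips with 20 to 120 N. Pads are 22 mm wide; open, the fingers measure 114 mm over their backs; the gripper's body (76 mm by 85 mm) begins 54 mm behind the grasp point. The pads swing forward as they close: fully open they stand 13 mm farther back than shut.
Start: joints at [1.167, 0.264, 1.604, -0, 1.274, -0.037], TCP at [0.242, 0.63, 0.231] pointing down, gripper open.
Joint ranges: [-2.63, 2.63], [-0.94, 2.18], [0.31, 2.57], [-1.31, 4.45], [0, 2.66], [-2.55, 2.55]. Speed limits (rad/s): [2.57, 2.57, 3.14, 3.14, 3.14, 3.14].

## Interface

Orientations are given as a rotation vector (axis times angle).
In Python, from workcell import * gives the robot as it stands.
- The arm moves only by the shell command python3 -m crank 'ROWS' [OPENING] [FORCE]. ROWS is JSON, a list that holds one entry, the list of rows, each a list of 6 numbers: the shift along the tool's x, y, z in cm, then the turn, a rotation vector about the tool's x, y, z in rad. In form: [[[dx, dy, dz, ax, ay, az], ...]]. A call has 1 to 8 rows; each row shifts and turns the commanded pose from where the row before left it, along the tool's axes as they then stand; what a row does not reach is not made up. A row lasts 1/12 s, in which the tool goes at most 41.7 mm and 7.16 degrees, less where a joint would pass 70% of its speed; a pose out of reach is approached as far as the arm can. A call with a gripper value outside its range is refused whole. OPENING is the finger opening in cm, from 0 to 8.54, set as the call begins (- or left out, the last holds). The fingers move at their own pace and stop on an object; FORCE is the grip in N (left out, the last holds). Time passes only in rows, so rows that do not move let the fingers close. It gives the time, the measured TCP pose, the force, the opening and the grip force at its end, in the units of the state.
- read_state(): the state, without advancing time (a new reading comes with each control period).
- read_camera(name): name is "side" or "top"; returns the picture (400x640x3 uint8, blue, green, red); there is no depth.
- camera_model(name): a dict with "camera_matrix" (3x3 intrinsics, pixels), "k1" (the pictures are not rectified: a ray, as slopes to the right and down, at radius r is drawn at 1 + k1 r^2 times it, then the intrinsics apply), "R" (3x3) and "t" (3): a world point X has camera coordinates R X + t. Camera axes: x right, y down, z forward; pixel columns grow to the right and rows downward; lengths in m; the calibration is good to about 2 mm. A picture is of the moment at which its call begins. camera_model takes no time and is no camera call.
- finish_job(): hands the job in; it is judged then, once.
The state is a dict: "time": time; "q": joint angles; "joint_vel": joint speeds; "joint_torque": joint torques, N m; "tool_pos": TCP position; "tcp_rot": TCP orientation; "wrist_force": force on the tool from outside, world axes, zero at the start; "torque": the same for the moment, N m; "width": opening from 0.0 (shut) to 1.0 (fully open); "grip_force": force on a finger pad.
Only numpy, scipy, OpenCV 4.12 (cv2) and the standard library are available. Lean on these libraries where they do the work, as an engineer would, in place of code of your own. Each camera call takes 0.05 s, during which the arm holds its last target. There are 200 camera calls.

## Task

Put the tall white glue bottle with the orange cap away: with the fingertips, gently push it low on its body so that it slides upright across the desk into the open front of the orange dock, until its whole base is inside the dock. Do not grip it, lift it or tip it. Leave the amber bottle, the tape roll and the pen cup where they are.

Things in the scene. Friction and masses are not known exactly. Their poses are not given: they have to be found in the camera images.
- glue: white glue bottle, loose, about 320 g, upright: round body 54 mm in diameter up to 135 mm height, then a shoulder and an orange cap with narrow nozzle, 210 mm in all. Origin at the centre of its underside, z axis up its length. It slides when pushed 15 to 25 mm above the desk and may tip when pushed higher than about 35 mm.
- orange_dock: orange U-shaped fence fixed to the desk, walls 25 mm high, 6 mm thick, open at the front, no floor or step. x axis points from the mouth to the back wall, origin on the desk: mouth at x = -45 mm, inner face of the back wall at x = +50, of the side walls at y = +42 and -42 mm. The glue bottle is wholly inside with its axis between x = -18 and +23 mm.
- grey_dock: grey dock fixed to the desk, same shape, size and axes as the orange one; the amber bottle stands in it.
- amber: amber bottle with a black cap, loose, same shape and size as the glue bottle (54 mm diameter, 210 mm tall), standing in the grey dock; origin at the centre of its underside. Bystander.
- tape: roll of paper tape lying flat on the desk, loose: 90 mm outer diameter, 72 mm hole, 24 mm high; origin at the centre of its underside. Bystander.
- pencup: dark steel pen cup, empty, loose, 72 mm in diameter at the rim, 95 mm tall; origin at the centre of its underside. Bystander.
Things that resemble listed ones, but are neither listed nor needed, are in the scene too. There is more than one size of the orange_dock; the job needs the smallest.

How it is judged:
At the end, for the whole second after the job is handed in: The glue bottle is at rest, upright (0.05 rad), its whole base inside the orange dock (axis from 20 mm before to 26 mm behind the dock's origin, within 18 mm of its middle line); the amber bottle is within 12 mm, tape roll and pen cup within 15 mm of their starts (x of glue in the frame of orange_dock between -0.02 and 0.026 m and y of glue in the frame of orange_dock between -0.018 and 0.018 m and angle between glue's own z axis and vertical below 0.05 rad and height (world z) of glue below 0.004 m and linear speed of glue below 0.01 m/s and distance of amber from where it was at the start of the episode below 0.012 m and distance of each of tape, pencup from where it was at the start of the episode below 0.015 m); the robot touches nothing.
It fails at once if the glue bottle is lifted (underside more than 10 mm up) or tips by more than 0.25 rad (height (world z) of glue above 0.01 m or angle between glue's own z axis and vertical above 0.25 rad).
It fails at once if the fingers press or grip the glue bottle with more than 18 N (it is to be pushed gently, not gripped) (contact force between the fingers and glue above 18 N).
It fails at once if the glue bottle is pushed on its upper half (fingers on it with the grasp point over 100 mm up) (contact force between the fingers and glue above 0.3 N and height (world z) of the grasp point above 0.1 m).
It fails at once if the amber bottle is moved by more than 12 mm or tipped (distance of amber from where it was at the start of the episode above 0.012 m or angle between amber's own z axis and vertical above 0.25 rad).
It fails at once if the tape roll or the pen cup is moved by more than 15 mm (distance of any of tape, pencup from where it was at the start of the episode above 0.015 m).
It also fails if it takes over 61 s, if anything falls off the work surface, if the arm or the gripper's body presses on something with over 40 N, if the wrist force passes 120 N, or if a joint passes its speed limit or range.

## Working session

There is one attempt and no reset: what is moved stays moved. The work goes in short steps, Python scripts to look and compute and a shell command to move; the robot and the scene stay as the last step left them, time stands still between calls to the robot, and variables do not carry over. Pictures are saved under pics/ and viewed, at most 11 in all, crops included, and the job is handed in when it is done.

```bash
mkdir -p pics
cat > h.py <<'E'
from workcell import *
import numpy as np, cv2
def snap(n,f):
    im=read_camera(n); cv2.imwrite('pics/'+f,im); return im
def ray(n,u,v):
    m=camera_model(n);K=np.array(m["camera_matrix"]);k=m["k1"]
    d=np.linalg.inv(K)@[u,v,1]; rd=np.hypot(d[0],d[1]); r=rd
    for _ in range(30): r=rd/(1+k*r*r)
    s=r/rd if rd>0 else 1
    R=np.array(m["R"]);t=np.array(m["t"])
    return -R.T@t, R.T@np.array([d[0]*s,d[1]*s,1])
def at(n,u,v,z):
    c,d=ray(n,u,v); return (c+d*(z-c[2])/d[2])[:2]
def pix(n,X):
    m=camera_model(n);K=np.array(m["camera_matrix"])
    p=np.array(m["R"])@np.array(X)+np.array(m["t"]); s=p[:2]/p[2]; s=s*(1+m["k1"]*(s@s))
    return (K@[s[0],s[1],1])[:2]
E
python3 - <<'E'
from h import *
np.set_printoptions(precision=3,suppress=True)
for n in("top","side"):
    snap(n,n+"0.png"); print(n,camera_model(n),ray(n,320,200))
print(read_state())
E
```

```text
top {'camera_matrix': array([[378.477,   0.   , 312.875],
       [  0.   , 378.477, 200.796],
       [  0.   ,   0.   ,   1.   ]]), 'k1': -0.07130570957363452, 'R': array([[ 0.016, -1.   ,  0.01 ],
       [-0.99 , -0.018, -0.143],
       [ 0.143, -0.008, -0.99 ]]), 't': array([0.007, 0.516, 0.775])} (array([0.399, 0.022, 0.841]), array([ 0.146, -0.026, -0.989]))
side {'camera_matrix': array([[504.43 ,   0.   , 318.225],
       [  0.   , 504.43 , 190.777],
       [  0.   ,   0.   ,   1.   ]]), 'k1': -0.07302262363528728, 'R': array([[-0.998, -0.059, -0.014],
       [-0.032,  0.705, -0.709],
       [ 0.052, -0.707, -0.705]]), 't': array([0.485, 0.057, 1.048])} (array([0.432, 0.73 , 0.786]), array([ 0.048, -0.694, -0.718]))
{'time': 0.1, 'q': array([ 1.167,  0.265,  1.605,  0.   ,  1.274, -0.037]), 'joint_vel': array([-0.001, -0.003, -0.003, -0.   , -0.   ,  0.   ]), 'joint_torque': array([ -0.   , -51.671, -36.859,  -0.   ,   0.006,  -0.   ]), 'tool_pos': array([0.242, 0.629, 0.23 ]), 'tcp_rot': array([-0.573, -3.088,  0.003]), 'wrist_force': array([ 0.507,  0.145, -0.611]), 'torque': array([0.038, 0.036, 0.016]), 'grip_force': 0.0, 'width': 1.0009722481056307}
```

View pics/top0.png

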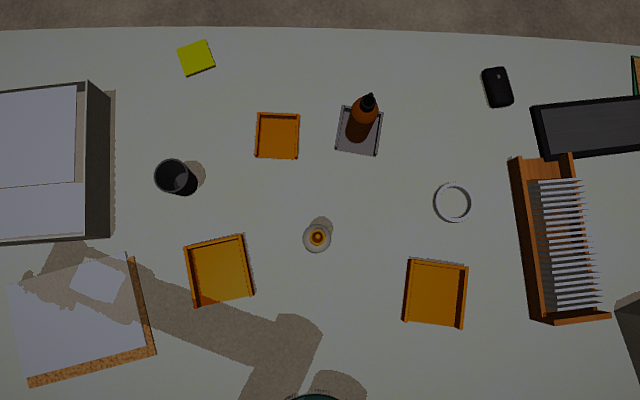

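View pics/side0.png

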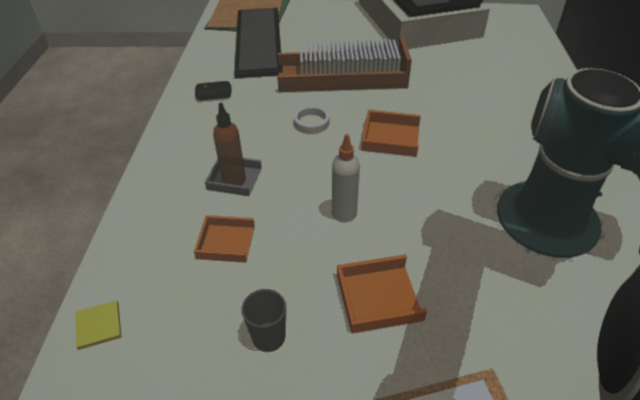

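Top view: the smallest orange dock is at about (277,136), the glue at (317,237), amber at (362,120), the cup at (175,177) and the tape at (453,202). I'll enlarge the area to find the dock's open side.

Run:
```python
import cv2,numpy as np
a=cv2.imread('pics/top0.png')[100:260,240:400]; b=cv2.imread('pics/side0.png')[200:280,180:270]
a=cv2.resize(a,None,fx=2.8,fy=2.8,interpolation=3)  #448
b=cv2.resize(b,None,fx=3.9,fy=3.9,interpolation=3)
c=np.zeros((448,800,3),np.uint8); c[:,:448]=a; c[:312,449:800]=b[:312,:351]
cv2.imwrite('pics/c0.png',cv2.convertScaleAbs(c,alpha=1.6))
```

```text
(no output)
```

View pics/c0.png

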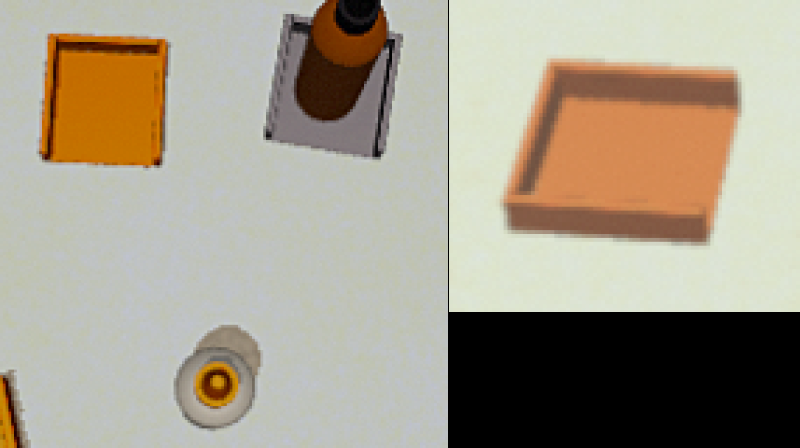

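Run:
```python
from h import *
np.set_printoptions(precision=4,suppress=True)
f=lambda x,y,z:at("top",240+x/2.8-.3,100+y/2.8-.3,z)
BL,BR,FL,FR=[f(*p,.025) for p in((49,34),(168,39),(40,156),(161,164))]
print(BL,BR,FL,FR,"w",np.linalg.norm(BL-BR),np.linalg.norm(FL-FR),"len",np.linalg.norm(BL-FL),np.linalg.norm(BR-FR))
bm=(BL+BR)/2;fm=(FL+FR)/2;ax=(bm-fm)/np.linalg.norm(bm-fm); px=(BL-BR)/np.linalg.norm(BL-BR); yaw2=np.arctan2(-px[0],px[1])
print("yaw",np.arctan2(ax[1],ax[0]),yaw2,"origin",(bm+fm)/2-ax*.0055*1)
print("glue nozzle",f(217,383,.21),"body",f(215,388,.13), f(176,388,.125),f(254,388,.125))
for s in((345,221.5),): print("side front bottom edge",at("side",*s,0)) 
print("side nozzle",at("side",347,135,.21))
print("amber cap",f(357,8,.2),"cup",at("top",171,171,.095),"tape",at("top",452.5,202,.024))
for l in((267,136),(380,156),(400,38),(288,16)):print("grey",f(*l,.025))
```

```text
[0.7184 0.145 ] [0.7158 0.0487] [0.6165 0.148 ] [0.6117 0.0519] w 0.09640703336737688 0.09622344918629946 len 0.10190993292827484 0.1041625056834443
yaw -0.030047840920717953 -0.0271009922735013 origin [0.6601 0.0985]
glue nozzle [0.4304 0.0088] body [0.4311 0.0085] [0.4308 0.0347] [ 0.4317 -0.0179]
side front bottom edge [0.4285 0.0298]
side nozzle [0.4303 0.0061]
amber cap [ 0.6714 -0.0775] cup [0.5629 0.305 ] tape [ 0.52   -0.2931]
grey [ 0.6362 -0.0319]
grey [ 0.6217 -0.1221]
grey [ 0.721  -0.1396]
grey [ 0.7375 -0.0484]
```

Measurements agree with the given sizes (dock outer width 96 mm, length about 102 mm). The dock origin is about (0.660, 0.0985) with yaw -0.03, so it opens toward the robot. The glue is at about (0.431, 0.008). I'll raise the tool, set the fingers 3 cm apart and carry it over to the -y side.

```bash
python3 -m crank '[[[0,0,-4,0,0,0],[0,0,-4,0,0,0],[-2.14,-3.09,0,0,0,0],[-2.14,-3.09,0,0,0,0],[-2.14,-3.09,0,0,0,0],[-2.14,-3.09,0,0,0,0],[-2.14,-3.09,0,0,0,0],[-2.14,-3.09,0,0,0,0]]]' 3.5 20
python3 -c "from workcell import *;print(read_state()['q'])"
python3 -m crank '[[[-2.14,-3.09,0,0,0,0],[-2.14,-3.09,0,0,0,0],[-2.14,-3.09,0,0,0,0],[-2.14,-3.09,0,0,0,0],[-2.14,-3.09,0,0,0,0],[-2.14,-3.09,0,0,0,0],[-2.14,-3.09,0,0,0,0]]]'
python3 -m crank '[[[-2.14,-3.09,0,0,0,0],[-2.14,-3.09,0,0,0,0],[-2.14,-3.09,0,0,0,0],[-2.14,-3.09,0,0,0,0],[-2.14,-3.09,0,0,0,0],[-2.14,-3.09,0,0,0,0],[-2.14,-3.09,0,0,0,0]]]'
python3 -c "from workcell import *;print(read_state()['q'])"
```

```text
time: 0.77
tool_pos: [0.2953, 0.409, 0.3106]
tcp_rot: [-0.572, -3.089, 0.001]
wrist_force: [0.6, -0.5, -0.6]
width: 0.41
grip_force: 0.0
[ 8.96295775e-01 -1.03017025e-01  1.85383339e+00 -2.16532029e-04
  1.39168665e+00 -3.08249439e-01]
time: 1.35
tool_pos: [0.3573, 0.1536, 0.311]
tcp_rot: [0.572, 3.089, -0.0]
wrist_force: [0.4, 0.2, 0.3]
width: 0.414
grip_force: 0.0
time: 1.93
tool_pos: [0.4196, -0.1022, 0.311]
tcp_rot: [0.574, 3.089, 0.0]
wrist_force: [1.2, 0.5, -0.2]
width: 0.403
grip_force: 0.0
[-2.96716241e-01 -2.52715451e-01  1.97853444e+00  1.36003633e-04
  1.41577176e+00 -1.50023151e+00]
```

```bash
python3 -m crank '[[[0,0,0,0,0,0.124],[0,0,0,0,0,0.124],[0,0,0,0,0,0.124],[0,0,0,0,0,0.124],[0,0,0,0,0,0.124],[0,0,0,0,0,0.124],[0,0,0,0,0,0.124],[0,0,0,0,0,0.124]]]' >/dev/null
python3 -m crank '[[[0,0,0,0,0,0.124],[0,0,0,0,0,0.124],[0,0,0,0,0,0.124],[0,0,0,0,0,0.124],[0,0,0,0,0,0.124],[0,0,0,0,0,0.124],[0,0,0,0,0,0.124]]]' 
python3 -m crank '[[[0,0,0,0,0.122,0],[0,0,0,0,0.122,0],[0,0,0,0,0.122,0],[0,0,0,0,0.122,0],[0,0,0,0,0.122,0],[0,0,0,0,0,0]]]'
cat >> h.py <<'E'
from scipy.spatial.transform import Rotation as Ro
def st():
    s=read_state(); R=Ro.from_rotvec(s["tcp_rot"]).as_matrix(); return s,np.array(s["tool_pos"]),R
E
python3 - <<'E'
from h import *
from scipy.optimize import lstsq if False else least_squares
E
python3 - <<'E'
from h import *
np.set_printoptions(precision=3,suppress=True)
s,p,R=st(); print(s["q"],p);print(R)
D=[(.265,1.870,.6744,.2305),(-.103,1.7508,.5039,.3106),(-.2527,1.7258,.4311,.311)]
A=[];b=[]
for q2,sm,r,z in D:
    A+=[[1,0,np.sin(q2),np.sin(sm)],[0,1,np.cos(q2),np.cos(sm)]];b+=[r,z]
print(np.linalg.lstsq(np.array(A),np.array(b),rcond=None))
E
```

```text
time: 3.18
tool_pos: [0.4196, -0.1002, 0.3107]
tcp_rot: [-2.822, -1.378, 0.001]
wrist_force: [-0.1, -0.5, -0.8]
width: 0.41
grip_force: 0.0
time: 3.68
tool_pos: [0.4175, -0.1023, 0.3081]
tcp_rot: [-2.484, -1.209, -0.783]
wrist_force: [-0.8, 0.6, -0.4]
width: 0.41
grip_force: 0.0
[-0.786 -0.304  2.136  0.614  1.431 -0.248] [ 0.418 -0.102  0.308]
[[ 0.506  0.788  0.351]
 [ 0.643 -0.616  0.456]
 [ 0.575 -0.005 -0.818]]
(array([ 0.004, -0.097,  0.511,  0.562]), array([0.]), np.int32(4), array([2.583, 2.291, 0.266, 0.076]))  File "<stdin>", line 2
    from scipy.optimize import lstsq if False else least_squares
                                     ^^
SyntaxError: invalid syntax
```

```bash
cat > d.py <<'E'
import sys; from h import *
np.set_printoptions(precision=3,suppress=True)
s,p,R=st(); print("q",s["q"],"p",p,"x",R[:,0],"F",s["wrist_force"])
t=np.array([float(v) for v in sys.argv[1:4]]); print("tool cm", R.T@(t-p)*100)
E
python3 d.py .394 -.04 .15; python3 d.py .394 -.04 .013
```

```text
q [-0.786 -0.304  2.136  0.614  1.431 -0.248] p [ 0.418 -0.102  0.308] x [0.506 0.643 0.575] F [-0.777  0.558 -0.396]
tool cm [-6.284 -5.607 14.948]
q [-0.786 -0.304  2.136  0.614  1.431 -0.248] p [ 0.418 -0.102  0.308] x [0.506 0.643 0.575] F [-0.777  0.558 -0.396]
tool cm [-14.165  -5.534  26.154]
```

```bash
python3 -m crank '[[[-1.26,-1.12,3,0,0,0],[-1.26,-1.12,3,0,0,0],[-1.26,-1.12,3,0,0,0],[-1.26,-1.12,3,0,0,0],[-1.26,-1.12,3,0,0,0],[0,0,0,0,0,0],[0,0,0,0,0,0]]]' 
python3 d.py .394 -.04 .03
```

```text
time: 4.27
tool_pos: [0.3953, -0.0372, 0.1512]
tcp_rot: [-2.48, -1.222, -0.777]
wrist_force: [0.5, -0.3, 0.6]
width: 0.412
grip_force: 0.0
q [-0.692 -0.273  2.417  0.683  1.133 -0.379] p [ 0.395 -0.037  0.151] x [0.501 0.649 0.572] F [ 0.523 -0.337  0.577]
tool cm [-7.185  0.121  9.764]
```

```bash
python3 -m crank '[[[-1.8,0,2.44,0,0,0],[-1.8,0,2.44,0,0,0],[-1.8,0,2.44,0,0,0],[-1.8,0,2.44,0,0,0],[0,0,0,0,0,0],[0,0,0,0,0,0]]]'
python3 - <<'E'
from h import *
snap("top","t1.png"); im=snap("side","s1.png")
a=cv2.resize(im[110:260,270:470],None,fx=4,fy=4,interpolation=3)
cv2.imwrite("pics/s1c.png",cv2.convertScaleAbs(a,alpha=1.6))
E
python3 d.py .394 -.04 .013
```

```text
time: 4.77
tool_pos: [0.396, -0.0422, 0.032]
tcp_rot: [-2.482, -1.221, -0.782]
wrist_force: [-0.9, 0.7, 0.0]
width: 0.409
grip_force: 0.0
q [-0.704 -0.021  2.494  0.828  0.891 -0.658] p [ 0.397 -0.043  0.034] x [0.498 0.651 0.573] F [-0.289  0.489  0.844]
tool cm [-1.133 -0.468  1.727]
```

View pics/s1c.png

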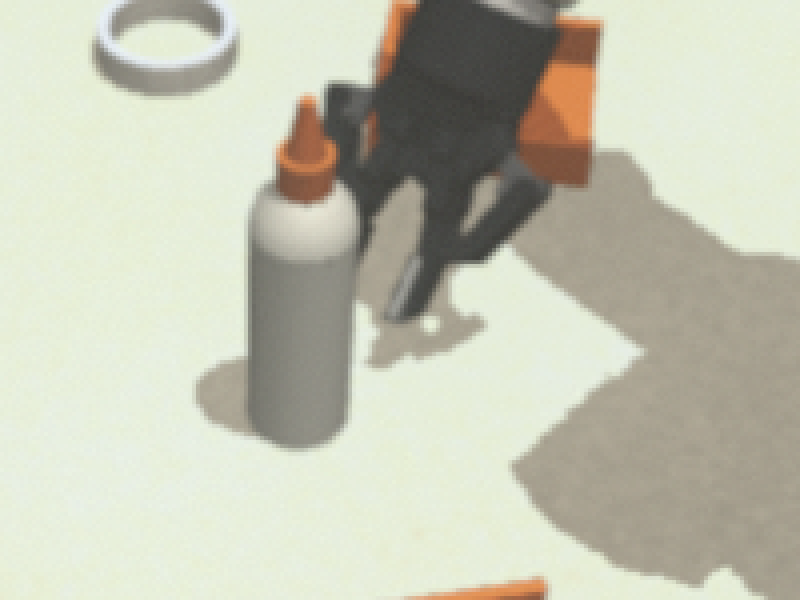

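The picture shows both fingers behind the glue bottle, leaning back. The near fingertip is at crop (400,318), which is pixel (370,189). I'll use it to check the fingertip height against the TCP.

Run:
```python
from h import *
s,p,R=st()
for back in (0,.006,.012):
    for sx in(-.011,.011):
        for w in (.0175,.032):
            X=p-R[:,1]*w+R[:,0]*sx-R[:,2]*back; q=pix("side",X); print(back,sx,w,X.round(3),((q-[270,110])*4).round())
print(s["width"], p)
```

```text
0 -0.011 0.0175 [ 0.378 -0.04   0.027] [399. 318.]
0 -0.011 0.032 [ 0.366 -0.031  0.027] [421. 330.]
0 0.011 0.0175 [ 0.389 -0.025  0.04 ] [380. 319.]
0 0.011 0.032 [ 0.377 -0.017  0.04 ] [402. 332.]
0.006 -0.011 0.0175 [ 0.376 -0.042  0.032] [403. 308.]
0.006 -0.011 0.032 [ 0.364 -0.034  0.032] [425. 320.]
0.006 0.011 0.0175 [ 0.387 -0.028  0.045] [384. 309.]
0.006 0.011 0.032 [ 0.375 -0.019  0.045] [406. 322.]
0.012 -0.011 0.0175 [ 0.374 -0.045  0.037] [408. 298.]
0.012 -0.011 0.032 [ 0.362 -0.036  0.037] [430. 310.]
0.012 0.011 0.0175 [ 0.385 -0.031  0.05 ] [389. 299.]
0.012 0.011 0.032 [ 0.373 -0.022  0.05 ] [411. 312.]
0.41035922206783304 [ 0.3972617  -0.04328963  0.03366994]
```

```bash
python3 d.py .400 -.033 .012; python3 -m crank '[[[-0.2,-0.1,0.65,0,0,0],[-0.2,-0.1,0.65,0,0,0],[0,0,0.65,0,0,0],[0,0,0.4,0,0,0],[0,0,0,0,0,0],[0,0,0,0,0,0]]]'; python3 d.py .4127 -.0163 .012
```

```text
q [-0.704 -0.021  2.494  0.828  0.891 -0.658] p [ 0.397 -0.043  0.034] x [0.498 0.651 0.573] F [-0.289  0.489  0.844]
tool cm [-0.436 -0.421  2.337]
time: 5.37
tool_pos: [0.399, -0.0316, 0.0093]
tcp_rot: [-2.482, -1.222, -0.781]
wrist_force: [0.7, -0.4, -0.4]
width: 0.414
grip_force: 0.0
q [-0.673  0.036  2.509  0.884  0.834 -0.709] p [ 0.399 -0.032  0.009] x [0.5   0.649 0.573] F [ 0.735 -0.355 -0.426]
tool cm [1.834 0.153 0.948]
```

```bash
python3 -m crank '[[[0.35,0,0.05,0,0,0],[0.25,0.03,0.17,0,0,0],[0.25,0.03,0.17,0,0,0],[0.25,0.03,0.17,0,0,0],[0.25,0.03,0.17,0,0,0],[0.25,0.03,0.17,0,0,0],[0.16,0,0.115,0,0,0],[0.16,0,0.115,0,0,0]]]'; python3 -m crank '[[[0.16,0,0.115,0,0,0],[0.16,0,0.115,0,0,0],[0.16,0,0.115,0,0,0],[0.16,0,0.115,0,0,0],[0,0,0,0,0,0]]]'; python3 d.py .4127 -.0163 .012
```

```text
time: 6.03
tool_pos: [0.4141, -0.0152, 0.0112]
tcp_rot: [-2.483, -1.222, -0.782]
wrist_force: [-0.2, -0.0, -0.3]
width: 0.411
grip_force: 0.0
time: 6.45
tool_pos: [0.419, -0.0091, 0.0111]
tcp_rot: [-2.483, -1.222, -0.782]
wrist_force: [-1.1, -1.4, 1.0]
width: 0.412
grip_force: 0.8
q [-0.584  0.04   2.499  0.925  0.797 -0.66 ] p [ 0.419 -0.009  0.011] x [0.5   0.65  0.573] F [-1.094 -1.444  0.997]
tool cm [-0.73  -0.056 -0.618]
```

Run:
```python
from h import *
a=snap("top","t2.png")[180:280,260:380]; b=snap("side","s2.png")[110:235,290:440]
c=np.zeros((500,800,3),np.uint8)
a=cv2.resize(a,(400,333),interpolation=3); b=cv2.resize(b,(400,333),interpolation=3)
c=np.hstack([a,b]); cv2.imwrite("pics/c2.png",cv2.convertScaleAbs(c,alpha=1.6))
```

```text
(no output)
```

View pics/c2.png

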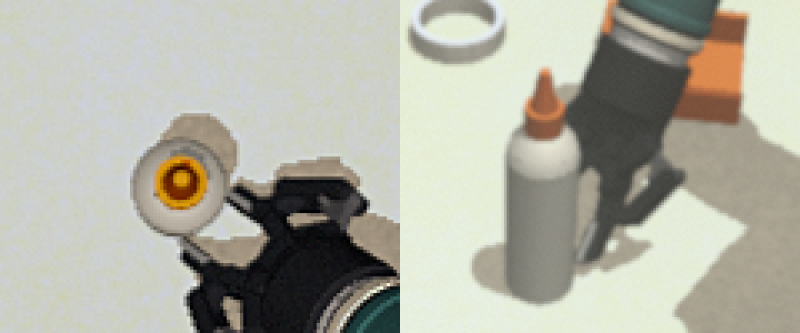

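Both fingers touch the bottle symmetrically and it stands upright, with the nozzle at crop (180,182), pixel (314,234.6).

```bash
cat >> h.py <<'E'
def glue(im,guess):
    # brightest orange cap centroid near the projected nozzle guess
    u,v=pix("top",[*guess,.19]); u,v=int(u),int(v); w=im[v-14:v+15,u-14:u+15]
    h=cv2.cvtColor(w,cv2.COLOR_BGR2HSV); m=((h[...,0]<28)&(h[...,1]>140)&(h[...,2]>60))
    y,x=np.nonzero(m); return at("top",u-14+x.mean(),v-14+y.mean(),.185),m.sum()
E
python3 - <<'E'
from h import *
print(at("top",314-.3,234.6-.3,.21))
print(glue(cv2.imread("pics/top0.png"),(.431,.008)),glue(cv2.imread("pics/t2.png"),(.437,.014)))
s,p,R=st();print(p)
E
```

```text
[0.43394135 0.01472879]
(array([0.43064556, 0.00881932]), np.int64(174)) (array([0.43485025, 0.01417302]), np.int64(182))
[ 0.41891422 -0.00915175  0.01113589]
```

```bash
python3 -m crank '[[[0.15,0.07,0.107,0,0,0],[0.23,0.1,0.16,0,0,0],[0.307,0.138,0.215,0,0,0],[0.307,0.138,0.215,0,0,0],[0.307,0.138,0.215,0,0,0],[0.307,0.138,0.215,0,0,0],[0.307,0.138,0.215,0,0,0],[0.307,0.138,0.215,0,0,0]]]'
python3 - <<'E'
from h import *
s,p,R=st();print(p,glue(read_camera("top"),p[:2]+[.016,.0236]))
E
```

```text
time: 7.22
tool_pos: [0.4435, 0.0066, 0.011]
tcp_rot: [-2.483, -1.222, -0.781]
wrist_force: [-1.8, -1.2, 0.4]
width: 0.414
grip_force: 1.4
[0.44353006 0.00658605 0.01098884] (array([0.45896797, 0.02990684]), np.int64(186))
```

```bash
for i in 1; do python3 -m crank '[[[0.383,0.173,0.269,0,0,0],[0.383,0.173,0.269,0,0,0],[0.383,0.173,0.269,0,0,0],[0.383,0.173,0.269,0,0,0],[0.383,0.173,0.269,0,0,0],[0.383,0.173,0.269,0,0,0],[0.383,0.173,0.269,0,0,0],[0.383,0.173,0.269,0,0,0]]]'; done
python3 -m crank '[[[0.383,0.173,0.269,0,0,0],[0.383,0.173,0.269,0,0,0],[0.383,0.173,0.269,0,0,0],[0.383,0.173,0.269,0,0,0],[0.383,0.173,0.269,0,0,0],[0.383,0.173,0.269,0,0,0],[0.307,0.138,0.215,0,0,0],[0.2,0.09,0.14,0,0,0]]]'
python3 - <<'E'
from h import *
s,p,R=st();print(p,R,glue(read_camera("top"),p[:2]+[.016,.0236]))
E
```

```text
time: 7.93
tool_pos: [0.4774, 0.0278, 0.0109]
tcp_rot: [-2.483, -1.222, -0.782]
wrist_force: [-2.5, -1.7, 1.3]
width: 0.409
grip_force: 1.5
time: 8.6
tool_pos: [0.5085, 0.0471, 0.0109]
tcp_rot: [-2.483, -1.222, -0.782]
wrist_force: [-3.1, -1.6, 1.2]
width: 0.409
grip_force: 1.6
[0.50846869 0.04714394 0.01092692] [[ 4.99757001e-01  7.92539706e-01  3.49462094e-01]
 [ 6.49614684e-01 -6.09820301e-01  4.54004364e-01]
 [ 5.72925565e-01  1.23848062e-04 -8.19607395e-01]] (array([0.52321196, 0.0700962 ]), np.int64(195))
```

```bash
python3 -m crank '[[[0.386,-0.016,0.27,-0.0417,0,0.0596],[0.396,-0.05,0.277,-0.0417,0,0.0596],[0.404,-0.086,0.283,-0.0417,0,0.0596],[0.411,-0.121,0.287,-0.0417,0,0.0596],[0.415,-0.157,0.29,-0.0417,0,0.0596],[0.417,-0.194,0.291,-0.0417,0,0.0596],[0.416,-0.23,0.291,-0.0417,0,0.0596]]]'
cat > g.py <<'E'
from h import *
np.set_printoptions(precision=4,suppress=True)
s,p,R=st();h=R[:2,2]/np.linalg.norm(R[:2,2]); b,n=glue(read_camera("top"),p[:2]+.028*h)
v=b-p[:2]; e=b-[.660,.0985]; c,q=np.cos(-.028),np.sin(-.028)
print("p",p,"psi",np.arctan2(h[1],h[0]),"tilt",np.arccos(-R[2,2]),"glue",b,n,"fwd/left of tcp",v@h,h[0]*v[1]-h[1]*v[0],"in dock",c*e[0]+q*e[1],-q*e[0]+c*e[1])
E
python3 g.py
```

```text
time: 9.23
tool_pos: [0.5292, 0.0755, 0.0108]
tcp_rot: [-2.83, -0.574, -0.891]
wrist_force: [-1.8, -1.1, 1.2]
width: 0.412
grip_force: 1.4
p [0.5292 0.0755 0.0108] psi 0.40036442083888546 tilt 0.609815858433905 glue [0.5651 0.0871] 406 fwd/left of tcp 0.037517339636981145 -0.003275393106386762 in dock -0.09458592567470549 -0.014076688160548136
```

Run:
```python
from h import *
im=snap("top","t3.png"); s,p,R=st(); print(pix("top",[p[0]+.026,p[1]+.011,.21]))
a=cv2.resize(im[90:250,220:380],(560,560),interpolation=3); cv2.imwrite("pics/c3.png",cv2.convertScaleAbs(a,alpha=1.6))
```

```text
[271.95353964 162.66420487]
```

View pics/c3.png

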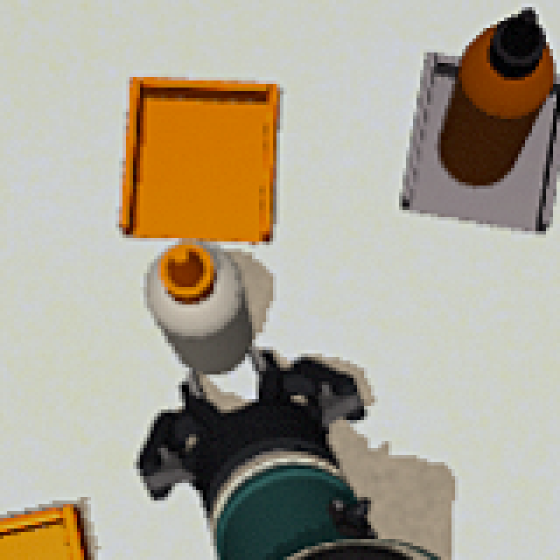

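The nozzle is at crop (181,258), pixel (271.7,163.7). That agrees with the cradle prediction and puts the bottle at about (0.554, 0.086), still upright, with the dock mouth just ahead and to the left. I'll keep curving onto the dock axis.

```bash
python3 -m crank '[[[0.467,-0.241,0.326,-0.041,0,0.0588],[0.463,-0.281,0.324,-0.041,0,0.0588],[0.457,-0.321,0.319,-0.041,0,0.0588],[0.449,-0.361,0.314,-0.041,0,0.0588],[0.439,-0.4,0.307,-0.041,0,0.0588],[0.426,-0.438,0.298,-0.041,0,0.0588]]]'
python3 - <<'E'
from h import *
np.set_printoptions(precision=4,suppress=True)
s,p,R=st();h=R[:2,2]/np.linalg.norm(R[:2,2]);b=p[:2]+.0283*h; e=b-[.660,.0985]; c,q=np.cos(-.028),np.sin(-.028)
print(p,"psi",np.arctan2(h[1],h[0]),"glue",b,"dock",c*e[0]+q*e[1],-q*e[0]+c*e[1],pix("top",[*b,.21]))
im=snap("top","t4.png")
a=cv2.resize(im[90:230,220:360],(560,560),interpolation=3); cv2.imwrite("pics/c4.png",cv2.convertScaleAbs(a,alpha=1.6))
E
```

```text
time: 9.83
tool_pos: [0.56, 0.0801, 0.0105]
tcp_rot: [-2.941, 0.002, -0.917]
wrist_force: [-0.8, 1.1, -0.3]
width: 0.407
grip_force: 0.9
[0.56   0.0801 0.0105] psi 0.10188201334170983 glue [0.5882 0.083 ] dock -0.07138364433366298 -0.017486459097112234 [275.5504 143.9649]
```

View pics/c4.png

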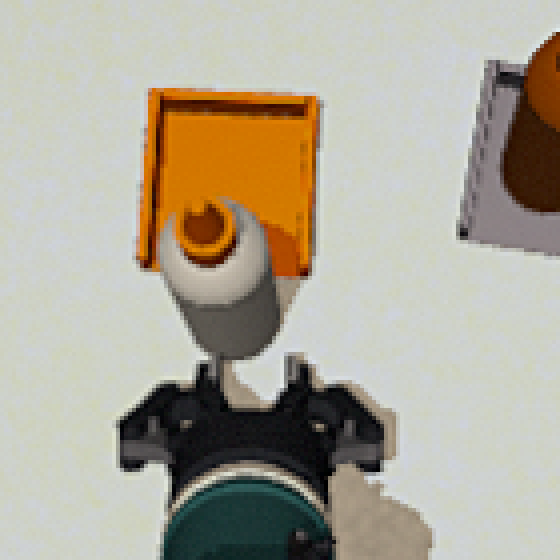

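The nozzle is at crop (203,222), pixel (270.8,145.5). The tool fell short to the left, so the bottle at about (0.586, 0.091) now touches only the left finger. I'll back off, finish the turn and recentre.

```bash
python3 -m crank '[[[-0.4,0,-0.28,0,0,0],[-0.62,0,-0.43,0,0,0],[-0.62,0,-0.43,0,0,0],[0,0,0,-0.037,0,0.053],[0,0,0,-0.037,0,0.053],[0,0,0,0,0,0],[0,0,0,0,0,0]]]'
python3 - <<'E'
from h import *
np.set_printoptions(precision=4,suppress=True)
s,p,R=st();h=R[:2,2]/np.linalg.norm(R[:2,2])
im=snap("top","t5.png"); g=im[90:230,220:360]; snap("side","s5.png")
cv2.imwrite("pics/c5.png",cv2.convertScaleAbs(cv2.resize(g,(560,560),interpolation=3),alpha=1.6))
print(p,"psi",np.arctan2(h[1],h[0]),at("top",270.4,145.2,.21),R)
E
```

```text
time: 10.47
tool_pos: [0.5403, 0.0586, 0.0082]
tcp_rot: [-2.93, 0.166, -0.902]
wrist_force: [0.4, -0.7, -0.3]
width: 0.41
grip_force: 0.0
[0.5403 0.0586 0.0082] psi 0.06382194527744814 [0.5858 0.0918] [[ 0.8216 -0.0824  0.5641]
 [-0.1242 -0.9916  0.036 ]
 [ 0.5564 -0.0997 -0.8249]]
```

View pics/c5.png

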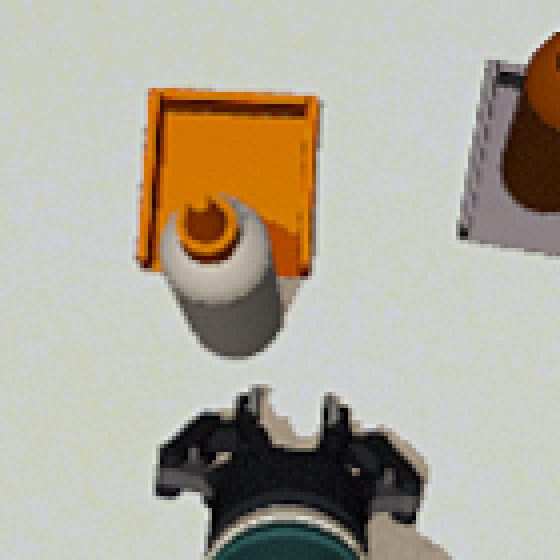

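```bash
python3 d.py .556 .0905 .011; python3 -m crank '[[[0,0,0,0,0,0],[0,0,0,0,0,0]]]'; python3 d.py .540 .0905 .011
```

```text
q [ 0.062  0.054  2.486  1.854  0.001 -0.108] p [0.541 0.059 0.008] x [ 0.821 -0.124  0.557] F [-0.251  0.039  0.439]
tool cm [ 1.009 -3.277  0.76 ]
time: 10.73
tool_pos: [0.5411, 0.0591, 0.0084]
tcp_rot: [-2.93, 0.166, -0.903]
wrist_force: [-0.5, 0.1, -0.8]
width: 0.411
grip_force: 0.0
q [ 0.062  0.055  2.486  1.854  0.001 -0.108] p [0.541 0.059 0.008] x [ 0.821 -0.124  0.557] F [-0.504  0.075 -0.805]
tool cm [-0.334 -3.132 -0.161]
```

q5 has reached its limit of 0, so the heading and tilt are wrong there. Backing off, lifting slightly and using a smaller tilt (about 0.5) will free the wrist.

```bash
python3 -m crank '[[[0.22,-0.09,-1.66,0,-0.05,0],[0.22,-0.09,-1.66,0,-0.05,0],[0.22,-0.09,-1.66,0,-0.05,0],[0.22,-0.09,-1.66,0,-0.05,0],[0,0,0,0,0,0],[0,0,0,0,0,0]]]' 3
cat > o.py <<'E'
import sys; from h import *
np.set_printoptions(precision=3,suppress=True)
# target x y z psi tilt -> tool-frame shift (cm) and turn
x,y,z,psi,th=map(float,sys.argv[1:6]); s,p,R=st()
Z=np.array([np.sin(th)*np.cos(psi),np.sin(th)*np.sin(psi),-np.cos(th)]);Y=np.array([np.sin(psi),-np.cos(psi),0]);T=np.c_[np.cross(Y,Z),Y,Z]
h=R[:2,2]; print("q",s["q"],"p",p,"psi",np.arctan2(h[1],h[0]),"tilt",np.arccos(-R[2,2]))
print("shift",R.T@([x,y,z]-p)*100,"shift if turned first",T.T@([x,y,z]-p)*100,"turn",Ro.from_matrix(R.T@T).as_rotvec())
E
python3 o.py .52 .09 .07 -.03 .4
```

```text
time: 11.23
tool_pos: [0.5361, 0.0699, 0.0096]
tcp_rot: [-2.904, 0.148, -0.876]
wrist_force: [0.0, 0.5, -0.7]
width: 0.351
grip_force: 0.0
q [0.058 0.045 2.489 1.212 0.042 0.531] p [0.536 0.07  0.01 ] psi 0.12897140016637504 tilt 0.594193764749697
shift [ 1.709 -2.662 -5.751] shift if turned first [ 0.816 -1.96  -6.21 ] turn [-0.098 -0.184 -0.09 ]
```

```bash
python3 -m crank '[[[0.1,0,-1.2,0,-0.05,0],[0.1,0,-1.2,0,-0.05,0],[0.1,0,-1.2,0,-0.05,0],[0.1,0,-1.2,0,-0.05,0],[0.1,0,-1.2,0,-0.05,0],[0.1,0,-1.2,0,-0.05,0],[0,0,0,0,0,0],[0,0,0,0,0,0]]]'
python3 o.py .52 .09 .07 -.03 .4
```

```text
time: 11.9
tool_pos: [0.5219, 0.0767, 0.055]
tcp_rot: [-2.929, 0.112, -0.608]
wrist_force: [-0.0, -0.0, 0.2]
width: 0.351
grip_force: 0.0
q [ 0.018 -0.048  2.383  0.314  0.407  1.402] p [0.522 0.077 0.055] psi 0.31198095169004464 tilt 0.43441898487205305
shift [ 0.27  -1.543 -1.267] shift if turned first [ 0.369 -1.324 -1.473] turn [-0.142 -0.007 -0.075]
```

Now it's free. Next I'll set the orientation, then lower behind the bottle.

```bash
python3 -m crank '[[[0.1,-0.4,0.2,-0.05,0.03,-0.025],[0.1,-0.5,0.2,-0.05,0.03,-0.025],[0.1,-0.4,0.2,-0.04,0.03,-0.025],[0,0,0,0,0,0],[0,0,0,0,0,0]]]'
python3 o.py .535 .0935 .012 -.02 .52
```

```text
time: 12.32
tool_pos: [0.5217, 0.0866, 0.0485]
tcp_rot: [-3.038, 0.065, -0.722]
wrist_force: [-0.5, -0.4, 0.0]
width: 0.349
grip_force: 0.0
q [ 0.159 -0.044  2.408 -0.201  0.321  1.948] p [0.522 0.087 0.048] psi 0.018653530035260664 tilt 0.4671396505269604
shift [-0.481 -0.641  3.863] shift if turned first [-0.668 -0.721  3.821] turn [-0.017  0.053 -0.028]
```

```bash
python3 -m crank '[[[-0.1,-0.1,0.75,-0.004,0.01,-0.006],[-0.1,-0.15,0.75,-0.004,0.01,-0.006],[-0.1,-0.15,0.75,-0.004,0.01,-0.006],[-0.1,-0.15,0.75,-0.004,0.01,-0.006],[-0.1,-0.1,0.75,0,0.01,0],[0,0,0,0,0,0],[0,0,0,0,0,0]]]'
python3 o.py .548 .0935 .012 -.02 .5
```

```text
time: 12.9
tool_pos: [0.5364, 0.0914, 0.0142]
tcp_rot: [3.031, -0.041, 0.803]
wrist_force: [0.3, -0.7, 0.1]
width: 0.35
grip_force: 0.0
q [ 0.19   0.055  2.423 -0.597  0.188  2.349] p [0.536 0.091 0.014] psi -0.024178319514186992 tilt 0.5176256818890043
shift [ 0.894 -0.244  0.761] shift if turned first [ 0.909 -0.237  0.745] turn [ 0.002 -0.018 -0.006]
```

```bash
python3 -m crank '[[[0.2,-0.04,0.25,0,0,0],[0.24,-0.04,0.22,0,0,0],[0.26,-0.04,0.149,0,0,0],[0.26,-0.03,0.149,0,0,0],[0.26,-0.03,0.149,0,0,0],[0.26,-0.03,0.149,0,0,0],[0.26,-0.03,0.149,0,0,0],[0.26,-0.03,0.149,0,0,0]]]'
python3 o.py .6275 .099 .012 -.024 .5175
python3 -m crank '[[[0.348,-0.04,0.198,0,0,0],[0.348,-0.04,0.198,0,0,0],[0.348,-0.04,0.198,0,0,0],[0.348,-0.04,0.198,0,0,0]]]'
python3 o.py .6275 .099 .012 -.024 .5175;python3 - <<'E'
from h import *
a=snap("top","t6.png")[90:220,220:350]; b=snap("side","s6.png")[130:270,180:320]
c=np.hstack([cv2.resize(x,(400,400),interpolation=3) for x in(a,b)])
cv2.imwrite("pics/c6.png",cv2.convertScaleAbs(c,alpha=1.6))
E
```

```text
time: 13.57
tool_pos: [0.5621, 0.0941, 0.0137]
tcp_rot: [3.03, -0.04, 0.808]
wrist_force: [0.5, 0.0, 0.0]
width: 0.349
grip_force: 0.0
q [ 0.185  0.101  2.374 -0.591  0.186  2.338] p [0.562 0.094 0.014] psi -0.023561288434472503 tilt 0.520899248304955
shift [ 5.575 -0.662  3.39 ] shift if turned first [ 5.588 -0.65   3.371] turn [-0.    -0.003 -0.002]
time: 13.9
tool_pos: [0.5776, 0.0951, 0.0132]
tcp_rot: [3.03, -0.04, 0.806]
wrist_force: [-2.2, -0.1, -0.1]
width: 0.351
grip_force: 1.3
q [ 0.181  0.129  2.343 -0.569  0.189  2.313] p [0.578 0.095 0.013] psi -0.024323476224394024 tilt 0.5197536914408942
shift [ 4.264 -0.523  2.575] shift if turned first [ 4.271 -0.512  2.565] turn [ 0.    -0.002 -0.002]
```

View pics/c6.png

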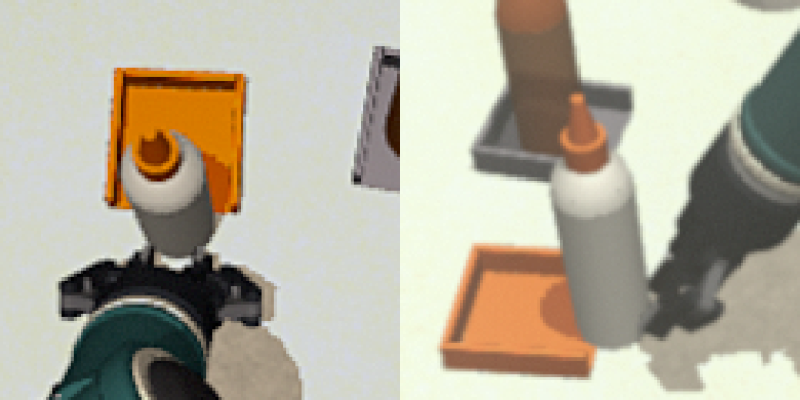

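Both fingers are on the bottle and it is upright and entering the mouth (nozzle pixel (269,139)). I'll push on.

```bash
python3 -c "
from h import *
print(at('top',269.1,139.1,.21))"
python3 -m crank '[[[0.348,-0.05,0.202,0,0,0],[0.348,-0.05,0.202,0,0,0],[0.348,-0.05,0.202,0,0,0],[0.348,-0.05,0.202,0,0,0],[0.348,-0.05,0.202,0,0,0],[0.348,-0.05,0.202,0,0,0],[0.348,-0.05,0.202,0,0,0]]]'
python3 -m crank '[[[0.348,-0.03,0.202,0,0,0],[0.348,-0.03,0.202,0,0,0],[0.348,-0.03,0.202,0,0,0],[0.3,0,0.17,0,0,0],[0.2,0,0.115,0,0,0],[0.1,0,0.06,0,0,0],[0,0,0,0,0,0]]]'
python3 o.py .6275 .099 .012 -.024 .5175;python3 - <<'E'
from h import *
a=snap("top","t7.png")[80:210,220:350]; b=snap("side","s7.png")[130:270,180:320]
c=np.hstack([cv2.resize(x,(400,400),interpolation=3) for x in(a,b)])
cv2.imwrite("pics/c7.png",cv2.convertScaleAbs(c,alpha=1.6))
E
```

```text
[0.59667799 0.09446014]
time: 14.58
tool_pos: [0.6065, 0.098, 0.0134]
tcp_rot: [3.03, -0.04, 0.807]
wrist_force: [-2.5, -0.4, -0.6]
width: 0.353
grip_force: 1.2
time: 15.17
tool_pos: [0.6255, 0.0984, 0.0135]
tcp_rot: [3.03, -0.04, 0.808]
wrist_force: [-0.9, 0.0, -0.3]
width: 0.355
grip_force: 0.6
q [ 0.169  0.205  2.247 -0.501  0.2    2.233] p [0.625 0.098 0.014] psi -0.023428244310010726 tilt 0.5211357662966895
shift [ 0.101 -0.066  0.232] shift if turned first [ 0.102 -0.066  0.232] turn [-0.    -0.004 -0.003]
```

View pics/c7.png

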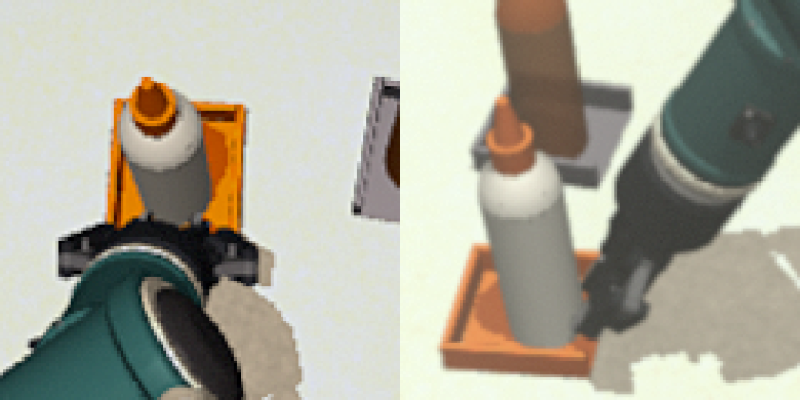

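Run:
```python
from h import *
print("top",at("top",267.2,105.8,.21),"side",at("side",215.4,164.2,.208))
print("side base edge",at("side",180+143/2.857,130+348/2.857,0))
for x in(.645,.65,.655,.66): print(x,pix("side",[x,.0985,.21]),pix("top",[x,.0985,.21]))
```

```text
top [0.65742605 0.10000898] side [0.65580263 0.09333151]
side base edge [0.65399582 0.12095496]
0.645 [220.78012915 165.51459512] [267.79282576 112.52061417]
0.65 [217.92104995 165.43338065] [267.89940851 109.81571144]
0.655 [215.06512535 165.35236478] [268.00605027 107.11870225]
0.66 [212.21239248 165.27154841] [268.11274776 104.4296153 ]
```

The glue is at about (0.656, 0.097), which is dock x ≈ -4 mm, y ≈ -2 mm, and it's upright. I'll retreat straight back.

```bash
python3 -m crank '[[[-0.15,0,-0.1,0,0,0],[-0.35,0.02,-0.2,0,0,0],[-0.5,0.02,-0.3,0,0,0],[-0.5,0.02,-0.3,0,0,0],[-0.5,0.02,-0.3,0,0,0],[-0.5,0.02,-0.3,0,0,0],[-0.5,0.02,-0.3,0,0,0],[-0.5,0.02,-0.3,0,0,0]]]'
python3 -m crank '[[[-0.4,0,-0.5,0,0,0],[-0.4,0,-0.5,0,0,0],[-0.3,0,-0.6,0,0,0],[0,0,-0.6,0,0,0],[0,0,-0.6,0,0,0],[0,0,-0.4,0,0,0],[0,0,0,0,0,0],[0,0,0,0,0,0]]]'
python3 - <<'E'
from h import *
a=snap("top","t8.png")[80:320,140:500]; b=snap("side","s8.png")[90:360,170:420]
c=np.hstack([cv2.resize(a,(480,320),interpolation=3),cv2.resize(b,(296,320),interpolation=3)])
cv2.imwrite("pics/c8.png",cv2.convertScaleAbs(c,alpha=1.6))
E
```

```text
time: 15.93
tool_pos: [0.5834, 0.098, 0.0142]
tcp_rot: [3.03, -0.04, 0.807]
wrist_force: [0.3, 0.7, -0.2]
width: 0.35
grip_force: 0.0
time: 16.6
tool_pos: [0.5592, 0.0988, 0.0372]
tcp_rot: [3.03, -0.04, 0.809]
wrist_force: [1.0, -0.6, -0.7]
width: 0.348
grip_force: 0.0
```

View pics/c8.png

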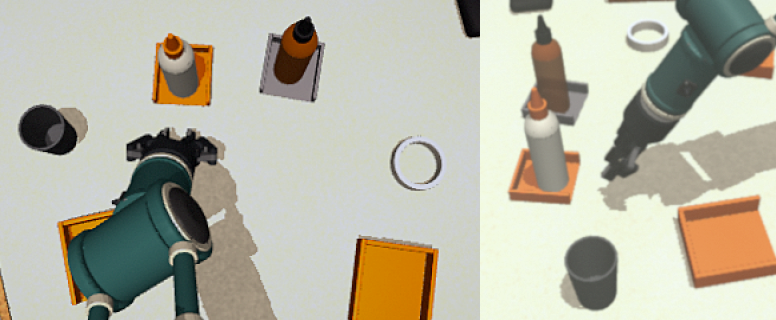

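The bottle stands upright in the small orange dock (top nozzle at crop (171,40)). The arm is clear and the bystanders haven't moved, so I'm handing in.

```bash
python3 -c "from workcell import *;print(finish_job())"
```

```text
the job is handed in; nothing more can be done
None
```

The glue bottle stands upright in the smallest orange dock, about 4 mm before its origin and 2 mm off its middle line; in the last pictures the amber bottle, tape and pen cup look unmoved, and I handed the job in at about 17 s without seeing the verdict.

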